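# Clamp power modules in a turnbuckle fixture and open the fume damper

## Task

Get the power modules ready for soldering: stand every one of them on the bed of the clamping fixture, fins up, side by side, each with its long side running across from one jaw to the other, then turn the middle sleeve of the turnbuckle until both jaws have drawn in and grip all the modules firmly. With the modules clamped, swing the yellow damper handle on the fume extraction duct a quarter turn to its open stop, and leave the solder spool, mouse and screwdriver where they lie.

Things in the scene. Friction and masses are not known exactly. Their poses are not given: they have to be found in the camera images.
- module1: a power module: 56 x 36 x 34 mm block of 0.14 kg, black fins (running the long way) on a green and copper base; origin at the centre of its underside, x along its 56 mm length, z up. Three or four of module1..module4 are present (None when absent); they start standing on the table, on a thin blue sheet left of the fixture, at any yaw
- module2: a power module: 56 x 36 x 34 mm block of 0.14 kg, black fins (running the long way) on a green and copper base; origin at the centre of its underside, x along its 56 mm length, z up. Three or four of module1..module4 are present (None when absent); they start standing on the table, on a thin blue sheet left of the fixture, at any yaw
- module3: a power module: 56 x 36 x 34 mm block of 0.14 kg, black fins (running the long way) on a green and copper base; origin at the centre of its underside, x along its 56 mm length, z up. Three or four of module1..module4 are present (None when absent); they start standing on the table, on a thin blue sheet left of the fixture, at any yaw
- module4: a power module: 56 x 36 x 34 mm block of 0.14 kg, black fins (running the long way) on a green and copper base; origin at the centre of its underside, x along its 56 mm length, z up. Three or four of module1..module4 are present (None when absent); they start standing on the table, on a thin blue sheet left of the fixture, at any yaw
- fixture: the fixed dark-steel clamping fixture, 200 x 200 mm base plus a 120 mm wide foot for the turnbuckle at its -y side; origin on the table under the middle of the bed, x (its own) is the direction in which the jaws close, z up; its position and yaw vary
- bed_center (a point): centre of the top of the grey bed (100 mm in x, 190 mm in y; its top is 18 mm above the table); axes as the fixture. Modules stand here between the jaws; four fit at y = -69, -23, 23, 69 mm; a 12 mm high end stop stands at y = -95 and 95 mm
- jaw_near: aluminium jaw bar with a face of 8 springy black rubber blocks, on the fixture's -x side, 12 mm thick in all, 190 mm long in y, top 35 mm above the table; origin at bed height in the middle of its inner (gripping) face. It slides along fixture x. A 16 mm high arm joins it to the turnbuckle lug, 95 mm tall over the table, at fixture y = -180 mm
- jaw_far: the same jaw bar on the +x side; origin at bed height in the middle of its inner face. The two inner faces are 84 mm apart at sleeve value 0 and each moves in 9 mm per turn of the sleeve (1.43 mm per rad), so they touch the 56 mm modules at about 9.8 rad and grip firmly from about 10.6 rad (each 24 mm long rubber block gives 3 N per mm)
- sleeve (a joint): turn of the blue turnbuckle sleeve (rad), 0 (jaws wide open) to 11.1 (stop), starts at 0 to 2; draws both rods and jaws in at once. It turns about fixture +x: tightening carries the upper spoke away from the bed, to fixture -y. Stays where left; takes 0.16 N m, more once the jaws bear on modules. Turning on to the stop is the firm grip and harms nothing
- sleeve_hub (a point): middle of the sleeve (24 mm dia., 70 mm long, 36 mm collar) on its axis, 80 mm above the table at fixture x 0, y -180 mm; turns with it. Five spokes, 10 mm thick, with 13 mm red balls centred 60 mm from the axis, stand out here across the axis, 72 degrees apart; at joint value q they point q + k*72 degrees from straight up towards fixture -y. A closed gripper can push them from above
- extractor: fixed fume extraction duct, 80 mm aluminium tube lying on two black feet along its own y, axis 50 mm up, with a damper hub on top; origin on the table under the damper pivot; its position and yaw vary
- damper (a joint): angle of the yellow damper handle (rad): 0 closed (handle across the duct, pointing to the duct's -x), 1.571 open stop (handle along the duct, pointing to its -y); starts at 0 to 0.25; grows anticlockwise seen from above; stays where left, about 0.1 N m to turn
- damper_pivot (a point): point on the damper's vertical pivot axis at the middle height of the handle, 117 mm above the table
- damper_tip (a point): outer end of the yellow handle, 95 mm from the pivot; the handle is 14 mm wide and 22 mm high (106 to 128 mm above the table)
- spool: bystander: orange solder spool, 52 mm diameter, 40 mm tall, origin at the centre of its underside
- mouse: bystander: grey computer mouse, 100 x 58 x 30 mm, origin at the centre of its underside
- driver: bystander: screwdriver with red handle lying on the table beyond the fixture

How it is judged (in metres and radians):
On the way, in this order (a step that is already met when the one before it is completed fails the run):
1. all modules stand on the bed between the jaws, long side across (x of module1 in the frame of bed_center between -0.016 and 0.016 m and y of module1 in the frame of bed_center between -0.085 and 0.085 m and z of module1 in the frame of bed_center between -0.004 and 0.004 m and angle between each of module1, module2, module3, module4's own z axis and vertical below 0.1 rad and angle between the x axis of each of module1, module2, module3, module4 and the x axis of fixture, either way round below 0.3 rad and x of module2 in the frame of bed_center between -0.016 and 0.016 m and y of module2 in the frame of bed_center between -0.085 and 0.085 m and z of module2 in the frame of bed_center between -0.004 and 0.004 m and x of module3 in the frame of bed_center between -0.016 and 0.016 m and y of module3 in the frame of bed_center between -0.085 and 0.085 m and z of module3 in the frame of bed_center between -0.004 and 0.004 m and x of module4 in the frame of bed_center between -0.016 and 0.016 m and y of module4 in the frame of bed_center between -0.085 and 0.085 m and z of module4 in the frame of bed_center between -0.004 and 0.004 m), for 0.2 s.
2. the turnbuckle has drawn both jaws in and they grip every module (contact force between each of jaw_near, jaw_far and module1 above 2 N and contact force between each of jaw_near, jaw_far and module2 above 2 N and contact force between each of jaw_near, jaw_far and module3 above 2 N and contact force between each of jaw_near, jaw_far and module4 above 2 N and value of joint sleeve above 9.8 rad), for 0.2 s.
3. the damper is opened to its stop (value of joint damper above 1.45 rad), for 0.2 s.
At the end, for the whole second after the job is handed in: every module present stands upright on the bed (within 4 mm of its height, centre within 16 mm of the bed's middle across the jaws and 85 mm along them), long side across the jaws within 0.1 rad, at rest, and both jaws press on each with more than 2 N; the damper stands above 1.45 rad (x of module1 in the frame of bed_center between -0.016 and 0.016 m and y of module1 in the frame of bed_center between -0.085 and 0.085 m and z of module1 in the frame of bed_center between -0.004 and 0.004 m and angle between each of module1, module2, module3, module4's own z axis and vertical below 0.1 rad and angle between the x axis of each of module1, module2, module3, module4 and the x axis of fixture, either way round below 0.1 rad and linear speed of each of module1, module2, module3, module4 below 0.02 m/s and x of module2 in the frame of bed_center between -0.016 and 0.016 m and y of module2 in the frame of bed_center between -0.085 and 0.085 m and z of module2 in the frame of bed_center between -0.004 and 0.004 m and x of module3 in the frame of bed_center between -0.016 and 0.016 m and y of module3 in the frame of bed_center between -0.085 and 0.085 m and z of module3 in the frame of bed_center between -0.004 and 0.004 m and x of module4 in the frame of bed_center between -0.016 and 0.016 m and y of module4 in the frame of bed_center between -0.085 and 0.085 m and z of module4 in the frame of bed_center between -0.004 and 0.004 m and contact force between each of jaw_near, jaw_far and module1 above 2 N and contact force between each of jaw_near, jaw_far and module2 above 2 N and contact force between each of jaw_near, jaw_far and module3 above 2 N and contact force between each of jaw_near, jaw_far and module4 above 2 N and value of joint damper above 1.45 rad); the robot touches nothing.
It fails at once if the spool is disturbed (moved over 30 mm) (distance of spool from where it was at the start of the episode above 0.03 m).
It fails at once if the mouse is disturbed (moved over 30 mm) (distance of mouse from where it was at the start of the episode above 0.03 m).
It fails at once if the driver is disturbed (moved over 30 mm) (distance of driver from where it was at the start of the episode above 0.03 m).
Of module1, module2, module3, module4 only 3 to 4 are there at a start; the rules pass over those that are not, and their reading is None.
At some moment in a run one of module1, module2, module3, module4 may be knocked a few centimetres aside while the robot is not near it.
Once in a run the grip may slacken for a moment while it holds something.
It also fails if it takes over 210 s, if anything falls off the work surface, if the arm or the gripper's body presses on something with over 40 N, if the wrist force passes 120 N, or if a joint passes its speed limit or range.

## Robot

A 6-joint arm with a two-finger parallel gripper is mounted at the origin on the work surface. World frame = base frame: x ahead of the robot, y to its left, z up, the work surface at z = 0. Lengths are in m, angles in degrees, forces in N, time in s.
With the tool pointing down it reaches from about 0.4 to 0.825 m from the base axis. Payload 7 kg.
Tool frame: the origin (TCP) lies between the finger pads; the fingertips stand 25 mm ahead of it and the grasp point (between the pads) lies 6 mm ahead of it; z points along the fingers, y is the line along which they close (so a half turn about z gives the same grasp; the last joint's range is limited). The gripper opens to 88 mm and grips with 3 to 60 N. Pads are 19 mm wide; open, the fingers measure 130 mm over their backs; the gripper's body (78 mm by 193 mm) begins 47 mm behind the grasp point.
Start: joints at [-57.806, 20.546, 0.682, 0, -70.136, -16.507], TCP at [0.182, -0.65, 0.252] pointing down, gripper open.
Joint ranges: [-176.03, 176.03], [-82.01, 121.73], [-58.28, 71.71], [-173.87, 95.51], [-174.79, -0.11], [-173.66, 173.66]. Speed limits (degrees/s): [136.94, 136.94, 172.46, 180, 180, 180].

## Interface

Orientations are given as [roll, pitch, yaw] about the fixed x, y, z axes, in that order (R = Rz(yaw) Ry(pitch) Rx(roll)).
In Python, from plant import ctrl gives the robot as it stands.
- The arm moves only by the shell command python3 drive.py, which reads ROWS from standard input. ROWS is a JSON list of rows, 1 to 8 of them, each of 5 numbers: dx, dy, dz in units of 20 mm, then a turn about the tool's z in units of 5 degrees, then the finger opening in m; each row is the pose to reach, as a shift and turn from the pose commanded when the command began, along the tool's axes at that moment; what a row does not reach only later rows make up. A row lasts 1/8 s, in which the tool goes at most 0.0625 m and 10.7 degrees, less where a joint would pass 70% of its speed; a pose out of reach is approached as far as the arm can. The fingers move at their own pace and stop on an object; the grip force is fixed at half the most. Time passes only in rows, so rows that do not move let the fingers close. It prints the time, the measured TCP pose, the force, the opening and the grip force at its end. Input that does not fit is refused with a message, and nothing moves.
- ctrl.get_obs(): the state, without advancing time (a new reading comes with each control period).
- ctrl.snapshot(name): name is "scene" or "top"; returns a dict with "frame" (420x560x3 uint8, red, green, blue), "z_map" (420x560 float32, m along the optical axis (not along the pixel's ray), 0 where there is no reading), "fovy" (degrees; the focal length in pixels is half the picture's height over the tangent of half this angle, whatever the lens; pixels are square), "cx", "cy" (the principal point, pixels), "R" (3x3) and "t" (3): a world point X has camera coordinates R X + t. Camera axes: x right, y down, z forward; pixel columns grow to the right and rows downward; lengths in m; the calibration is good to about 2 mm. A picture is of the moment at which its call begins.
- ctrl.close_job(): hands the job in; it is judged then, once.
The state is a dict: "clock": time; "joint_pos": joint angles; "qvel": joint speeds; "tau": joint torques, N m; "tool_pos": TCP position; "orientation": TCP orientation; "force": force on the tool from outside, world axes, zero at the start; "moment": the same for the moment, N m; "opening": finger opening in m; "gripper_force": force on a finger pad.
Only numpy, scipy, OpenCV 4.12 (cv2) and the standard library are available. Lean on these libraries where they do the work, as an engineer would, in place of code of your own. Each camera call takes 0.05 s, during which the arm holds its last target. There are 200 camera calls.

## Working session

There is one attempt and no reset: what is moved stays moved. The work goes in short steps, Python scripts to look and compute and a shell command to move; the robot and the scene stay as the last step left them, time stands still between calls to the robot, and variables do not carry over. Pictures are saved under pics/ and viewed, at most 14 in all, crops included, and the job is handed in when it is done.

```bash
ls; mkdir -p pics; python3 - <<'E'
from plant import ctrl
import cv2,numpy as np
print(ctrl.get_obs())
for n in("top","scene"):
    s=ctrl.snapshot(n); cv2.imwrite(f"pics/{n}0.png",s["frame"][:,:,::-1]); np.savez(f"{n}0.npz",**s); print(n,s["fovy"],s["cx"],s["cy"],s["R"],s["t"])
E
```

```text
drive.py
pics
plant.py
{'clock': 0.0, 'joint_pos': array([-5.78043707e+01,  2.05891211e+01,  6.33206076e-01, -1.79323708e-02,
       -7.01354011e+01, -1.65058369e+01]), 'qvel': array([-0.0238949 ,  0.04875958, -0.02518273, -0.07026737,  0.08681763,
       -0.00214849]), 'tau': array([-8.37750595e-04, -5.82717562e+01,  2.93049717e+01,  6.99720427e+00,
        6.77498057e-03, -1.20564591e-04]), 'tool_pos': array([ 0.18237161, -0.64943221,  0.25065134]), 'orientation': array([ 1.79907657e+02, -9.78330894e-03, -1.64316307e+02]), 'force': array([0.07963424, 0.53026559, 0.56161218]), 'moment': array([-0.01721125,  0.02228582, -0.03924358]), 'gripper_force': 0.0, 'opening': 0.08766110647423814}
top 46.36495147529841 278.04207467998054 209.62904251533706 [[-0.02296436 -0.99948366  0.02247319]
 [-0.98955806  0.01952534 -0.14280619]
 [ 0.14229365 -0.02551797 -0.9894955 ]] [-0.00831882  0.57785213  1.19419825]
scene 54.522760687351266 279.51854635881557 218.19261219504702 [[-0.78592776  0.61803141 -0.01883413]
 [ 0.41939997  0.51045866 -0.7506901 ]
 [-0.45433602 -0.59788723 -0.66038598]] [ 0.45125915 -0.14956489  1.48857606]
```
View pics/top0.png

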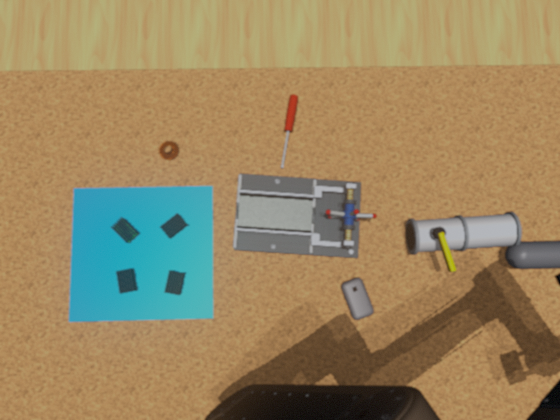

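View pics/scene0.png

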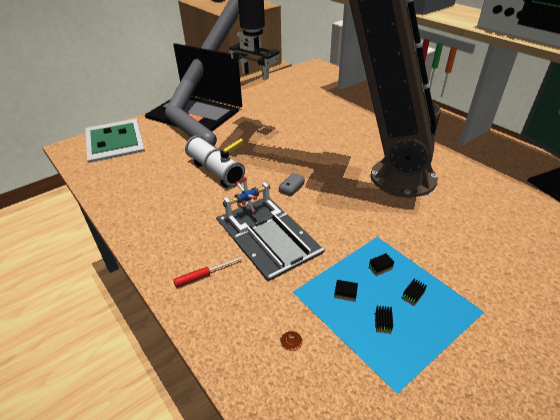

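The top view shows four modules on the sheet, at about px (125,230), (174,226), (127,281) and (175,283). The fixture is centred near (275,215), with its sleeve at (349,213). The damper pivot is near (440,233) with its tip at (453,270). The scene view agrees. Next I'll measure from the depth maps of both views.

```bash
cat > h.py <<'E'
import numpy as np,cv2
from plant import ctrl
def snap(n,save=None):
    s=ctrl.snapshot(n)
    if save: cv2.imwrite(f"pics/{save}.png",s["frame"][:,:,::-1])
    return s
def world(s):
    Z=np.asarray(s["z_map"],float);h,w=Z.shape
    f=h/2/np.tan(np.radians(float(s["fovy"]))/2)
    u,v=np.meshgrid(np.arange(w),np.arange(h))
    C=np.stack([(u-s["cx"])/f*Z,(v-s["cy"])/f*Z,Z],-1)
    W=(C-s["t"])@np.asarray(s["R"]); W[Z<=0]=np.nan
    return W
def rect(P):
    (cx,cy),(a,b),th=cv2.minAreaRect((P[:,:2]*1000).astype(np.float32))
    if a<b:a,b,th=b,a,th+90
    return np.round([cx,cy,a,b,(th+90)%180-90],1)
def blobs(W,sel,minpx=40):
    n,l=cv2.connectedComponents(sel.astype(np.uint8))
    return [W[l==i] for i in range(1,n) if (l==i).sum()>=minpx]
def go(x,y,z,yaw,half=True):
    "shift in tool axes from the measured pose"
    o=ctrl.get_obs();y0=o["orientation"][2];d=yaw-y0
    d=(d+90)%180-90 if half else (d+180)%360-180
    from scipy.spatial.transform import Rotation as R
    v=R.from_euler("xyz",o["orientation"],degrees=True).inv().apply(np.array([x,y,z])-o["tool_pos"])
    print("t",round(o["clock"],2),"tcp",np.round(o["tool_pos"],4),np.round(o["orientation"],1),"open",round(o["opening"],4),"j6",round(o["joint_pos"][5]),"-> d",np.round(v,4),"turn",round(-d,1))
E
python3 - <<'E'
from h import *
for n in("top","scene"):
    s=dict(np.load(n+"0.npz"));W=world(s);z=W[...,2]
    f=s["frame"].astype(int)
    print(n)
    reg=(W[...,0]>.3)&(W[...,0]<.8)&(W[...,1]<.9)&(W[...,1]>.12)
    print("table z",np.nanmedian(z[reg]))
    for P in blobs(W,reg&(z>.026)&(z<.06),20): print(" mod",rect(P),"z",np.round(np.percentile(P[:,2],[50,90]),4),len(P))
    reg=(W[...,0]>.4)&(W[...,0]<.8)&(W[...,1]<.15)&(W[...,1]>-.3)
    for lo,hi in((.003,.014),(.015,.021),(.0295,.045),(.06,.16)):
        for P in blobs(W,reg&(z>lo)&(z<hi),25): print(" fix",lo,rect(P),"z",np.round(np.nanmedian(P[:,2]),4),len(P))
    yel=(f[...,0]>130)&(f[...,1]>130)&(f[...,2]<80)&(W[...,1]<-.2)&(W[...,0]<.9)
    for P in blobs(W,yel,8): print(" damper",rect(P),"z",np.round(np.percentile(P[:,2],[10,50,90]),4),len(P))
    red=(f[...,0]>120)&(f[...,1]<60)&(f[...,2]<60)&(W[...,1]<0)&(W[...,0]<.75)
    for P in blobs(W,red,3): print(" red",np.round(P.mean(0),4),len(P))
    blu=(f[...,2]>100)&(f[...,0]<80)&(f[...,1]<110)&(W[...,1]<0)
    for P in blobs(W,blu,10): print(" blue",rect(P),np.round(P.mean(0),4),len(P))
E
```

```text
top
table z 0.0008075060112444242
 mod [545.6 244.3  56.   37.5 -52.4] z [0.0329 0.0368] 260
 mod [536.8 367.2  56.9  36.9  44.3] z [0.0333 0.0366] 233
 mod [410.2 360.7  55.8  37.8  10.4] z [0.0326 0.0367] 302
 mod [402.6 241.   55.2  37.2 -11.6] z [0.0332 0.0368] 247
 fix 0.003 [652.2 -65.5 273.8  54.7  85.1] z 0.0111 1075
 fix 0.003 [ 612.7 -234.6   81.5   34.8   -7.2] z 0.0082 194
 fix 0.003 [ 562.4 -156.5  128.5   81.7   -5.1] z 0.0087 1205
 fix 0.003 [486.8 -74.3 333.7 109.4 -85.2] z 0.0106 1706
 fix 0.015 [756.1 -46.   46.8   5.6 -10. ] z 0.0174 27
 fix 0.015 [596.6 -16.  203.3 144.3  85.2] z 0.0183 1831
 fix 0.015 [ 645.4 -117.    21.4    9.2  -13. ] z 0.0178 25
 fix 0.015 [503.9  88.4  33.3  12.5  -2.2] z 0.0179 44
 fix 0.015 [ 485.1 -103.9   30.6   11.8  -11.3] z 0.0182 27
 fix 0.0295 [619.5 -61.6 273.2  33.4 -87.9] z 0.0354 543
 fix 0.0295 [518.6 -47.7 265.1  33.9  78.1] z 0.0356 530
 fix 0.06 [ 556.3 -192.9  141.   107.2  -40.3] z 0.092 827
 damper [ 448.1 -418.6  116.4   44.8   36.4] z [0.1247 0.1283 0.1314] 232
 red [ 0.5603 -0.1368  0.1104] 7
 red [ 0.5548 -0.197   0.1
[... 422 characters left out ...]
3 [ 463.4 -155.   103.7    9.    83.8] z 0.0071 34
 fix 0.003 [569.4 -70.4 323.1 200.4  85.7] z 0.0104 1156
 fix 0.003 [487.7  -9.3 187.7  42.   82.9] z 0.0113 430
 fix 0.015 [571.4  -9.8 204.2 190.1  84.9] z 0.0175 1110
 fix 0.015 [ 636.1 -110.4   45.7   12.3  -14.7] z 0.0179 34
 fix 0.0295 [517.  -55.1 287.7  35.   77.2] z 0.0338 305
 fix 0.0295 [620.5 -63.2 288.3  33.2 -88. ] z 0.034 341
 fix 0.06 [ 558.1 -188.4  141.3  102.1  -39.1] z 0.0881 516
 damper [ 402.6 -506.1  302.    72.2   58.3] z [-0.0008  0.1265  0.1286] 60
 red [ 0.5577 -0.1946  0.1438] 6
 red [ 0.5242 -0.2978  0.0569] 4
 red [ 0.5589 -0.1395  0.1039] 9
 blue [ 554.8 -190.2   50.6   30.8  -19.9] [ 0.5559 -0.186   0.0913] 66
```

```bash
python3 - <<'E'
from h import *
for n in("top","scene"):
    s=dict(np.load(n+"0.npz"));W=world(s);z=W[...,2]
    reg=(W[...,0]>.42)&(W[...,0]<.7)&(W[...,1]<.12)&(W[...,1]>-.3)
    P=W[reg&(z>.028)&(z<.042)]
    for _ in range(1):
        lines=[]
        Q=[p for p in (P[P[:,0]<.57],P[P[:,0]>.57])]
        for q in Q:
            q=q[(q[:,1]>-.09)]
            for _ in range(3):
                c=np.polyfit(q[:,1],q[:,0],1); r=q[:,0]-np.polyval(c,q[:,1]); q=q[abs(r)<.012]
            lines.append(c); print(n,"jaw yaw",np.degrees(np.arctan(-c[0])),"x at y=0",c[1],"y max",np.round(np.percentile(q[:,1],[1,50,99]),4),len(q))
        yaw=-np.arctan(np.mean([l[0] for l in lines])); 
    c,si=np.cos(yaw),np.sin(yaw)
    mid=np.array([np.mean([l[1] for l in lines]),0])  # point on fixture y axis
    ex=np.array([c,si]);ey=np.array([-si,c])
    F=W[...,:2]-mid;X=F@ex;Y=F@ey
    print(" yaw",np.degrees(yaw),"mid@y0",mid)
    for nm,m in(("all>4mm",(z>.004)&(z<.045)&(abs(X)<.2)&(abs(Y)<.3)),("jawtop",(z>.03)&(z<.04)&(abs(X)>.035)&(abs(X)<.062)&(Y>-.1)&(Y<.2)),("bed",(z>.015)&(z<.021)&(abs(X)<.035)&(abs(Y)<.25))):
        print(" ",nm,"X",np.round(np.nanpercentile(X[m],[.5,99.5]),4),"Y",np.round(np.nanpercentile(Y[m],[.5,99.5]),4),m.sum())
    m=(z>.09)&(abs(X)<.06)&(abs(Y)<.3); 
    f=s["frame"].astype(int); blu=(f[...,2]>90)&(f[...,0]<90)&(f[...,1]<110)&m
    print("  blue hub X,Y",np.nanmean(X[blu]),np.nanmedian(Y[blu]),np.nanpercentile(Y[blu],[2,98]))
    lug=(z>.06)&(abs(X)>.045)&(abs(X)<.09)&(abs(Y)<.3)
    print("  lugs Y",np.nanpercentile(Y[lug],[2,50,98]),"X",np.nanpercentile(X[lug],[2,98]))
    red=(f[...,0]>100)&(f[...,1]<70)&(f[...,2]<70)&(abs(X)<.06)&(Y<-.08)
    for q in blobs(np.dstack([X,Y,z]),red,3): print("  ball fix XYZ",np.round(q.mean(0),4),np.degrees(np.arctan2(-(q[:,1].mean()),1)))
    # damper
    yel=(f[...,0]>120)&(f[...,1]>120)&(f[...,2]<90)&(z>.11)&(W[...,1]<-.2)&(W[...,0]<.9)
    for q in blobs(W,yel,15):
        print("  damper",rect(q),cv2.boxPoints(cv2.minAreaRect((q[:,:2]*1000).astype(np.float32))).round().tolist(), np.round(q.mean(0),4))
    tube=(z>.075)&(z<.1)&(W[...,1]<-.3)&(W[...,1]>-.7)&(W[...,0]>.4)&(W[...,0]<.7)
    for q in blobs(W,tube,60): print("  tube",rect(q),len(q))
s=dict(np.load("top0.npz"))
cv2.imwrite("pics/c1.png",cv2.resize(s["frame"][150:290,220:540,::-1],(800,350),interpolation=cv2.INTER_CUBIC))
E
```

```text
top jaw yaw -5.111930298213636 x at y=0 0.5272093967181964 y max [-0.0875  0.0005  0.0835] 317
top jaw yaw -4.7034631588271125 x at y=0 0.6193311183229563 y max [-0.0876 -0.0089  0.0727] 299
 yaw -4.907759239215623 mid@y0 [0.57327026 0.        ]
  all>4mm X [-0.1971  0.1925] Y [-0.2881  0.2932] 12433
  jawtop X [-0.0517  0.0526] Y [-0.0993  0.0797] 624
  bed X [-0.0346  0.0347] Y [-0.1153  0.0874] 1556
  blue hub X,Y 0.00042165534663147233 -0.19150743689808064 [-0.20338682 -0.18056691]
  lugs Y [-0.20387275 -0.19246748 -0.18176933] X [-0.08174668  0.08136355]
  ball fix XYZ [-1.000e-04 -1.385e-01  9.500e-02] 7.885009532164879
  ball fix XYZ [-0.0015 -0.1978  0.143 ] 11.18900279698587
  ball fix XYZ [-0.0017 -0.2525  0.0967] 14.169442775180745
  ball fix XYZ [-0.0023 -0.1512  0.0276] 8.600597290268416
  damper [ 459.1 -410.5   93.6   15.8   15.9] [[412.0, -416.0], [416.0, -431.0], [506.0, -405.0], [502.0, -390.0]] [ 0.4567 -0.4109  0.1281]
  tube [ 509.7 -478.2  262.8   77.3  -86.7] 2593
  tube [ 450.5 -646.8  107.    53.8   88.9] 828
scene jaw yaw -5.038538951826408 x at y=0 0.528059
[... 241 characters left out ...]
0.2939] 5795
  jawtop X [-0.052   0.0521] Y [-0.0995  0.0844] 383
  bed X [-0.0345  0.032 ] Y [-0.1085  0.2389] 910
  blue hub X,Y 0.0007309175318832652 -0.18769862123250902 [-0.19646008 -0.17874317]
  lugs Y [-0.20075525 -0.1854564  -0.17736931] X [-0.08034622  0.08017838]
  ball fix XYZ [ 0.0005 -0.1965  0.1434] 11.118667023735552
  ball fix XYZ [-0.026  -0.3018  0.0552] 16.793572265218963
  ball fix XYZ [-0.0021 -0.1387  0.1051] 7.89634335676769
  ball fix XYZ [-0.0023 -0.1464  0.0416] 8.331414184512068
  damper [ 460.4 -407.6   92.3   14.3   15.4] [[414.0, -413.0], [418.0, -427.0], [507.0, -402.0], [503.0, -388.0]] [ 0.4617 -0.4073  0.1269]
  tube [ 505.  -523.2  363.1  118.3   82.1] 832
```

View pics/c1.png

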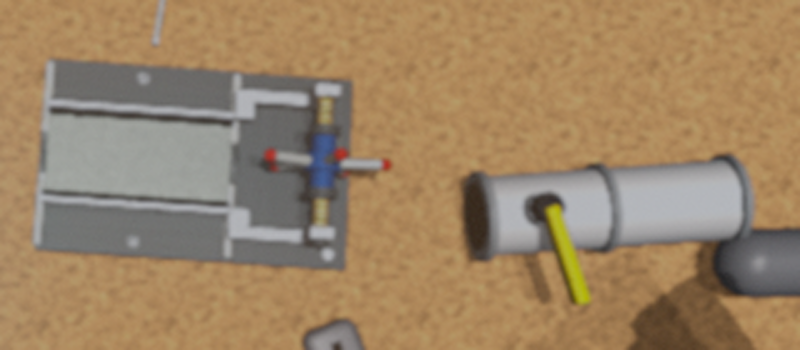

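The crop shows the bed between its two jaws, the hub and balls (red at (270,157), (340,155) and (387,165)), and the damper handle from (548,205) to (582,300). From this I get:

- **Fixture:** yaw -4.9°, bed centre at about (0.5726, -0.0105).
- **Sleeve:** about 1.37 rad.
- **Damper pivot:** about (0.505, -0.394).

I'll start with module A.

```bash
cat >> h.py <<'E'
def mods(save=None):
    "modules seen by both cameras"
    for n in("top","scene"):
        s=snap(n,save and save+n);W=world(s);z=W[...,2];x,y=W[...,0],W[...,1]
        dark=s["frame"].max(2)<110
        reg=(x>.3)&(x<.75)&(y<.6)&(y>.12)&(z>.026)&(z<.06)&dark
        print(n,[(*rect(P),len(P)) for P in blobs(W,reg,60)])
        Y=np.radians(-4.9);c=np.array([.5726,-.0105]);F=(W[...,:2]-c)@np.array([[np.cos(Y),-np.sin(Y)],[np.sin(Y),np.cos(Y)]])
        G=np.dstack([F,z]);sel=(abs(F[...,0])<.036)&(abs(F[...,1])<.1)&(z>.042)&(z<.065)
        print("  bed",[(*rect(P),round(float(np.median(P[:,2])),4)) for P in blobs(G,sel,60)])
SL=lambda fy:(.5726+.0854*fy,-.0105+.9963*fy)
E
python3 -c "
from h import *
go(.545,.2455,.20,-142)"
```

```text
t 0.1 tcp [ 0.1824 -0.6495  0.2507] [ 179.9   -0.  -164.3] open 0.0876 j6 -17 -> d [-0.591   0.7636  0.0518] turn -22.3
```

The manual's scale: shifts go in units of 20 mm and turns go in units of 5 degrees. Converting my numbers, 0.382 m is 19.1, -0.296 m is -14.8, -11 degrees is -2.2.

```bash
echo '[[-14.8, 19.1, 1.3, -2.2, 0.088], [-14.8, 19.1, 1.3, -2.2, 0.088], [-14.8, 19.1, 1.3, -2.2, 0.088], [-14.8, 19.1, 1.3, -2.2, 0.088], [-14.8, 19.1, 1.3, -2.2, 0.088], [-14.8, 19.1, 1.3, -2.2, 0.088], [-14.8, 19.1, 1.3, -2.2, 0.088], [-14.8, 19.1, 1.3, -2.2, 0.088]]' | python3 drive.py; python3 -c "
from h import *
go(.545,.2455,.20,-142)"
```

```text
clock: 1.1
tool_pos: [0.3644, -0.1999, 0.2256]
orientation: [-180.0, 0.0, -153.3]
force: [0.4, -0.2, -0.6]
opening: 0.0875
gripper_force: 0.0
t 1.1 tcp [ 0.3644 -0.1999  0.2256] [-180.     0.  -153.3] open 0.0875 j6 -62 -> d [-0.3617  0.3165  0.0257] turn -11.3
```

Converted, -0.362 m is -18.1, 0.3165 m is 15.825, -6 degrees is -1.2.

```bash
echo '[[-3, 2.65, 0.2, -0.4, 0.088], [-6, 5.3, 0.4, -0.8, 0.088], [-9, 7.95, 0.6, -1.2, 0.088], [-12, 10.6, 0.8, -1.6, 0.088], [-15, 13.25, 1, -2, 0.088], [-18.1, 15.825, 1.285, -2.26, 0.088], [-18.1, 15.825, 1.285, -2.26, 0.088], [-18.1, 15.825, 1.285, -2.26, 0.088]]' | python3 drive.py; python3 -c "
from h import *
print(ctrl.get_obs()['joint_pos'].round())
go(.545,.2455,.045,-142)"
```

```text
clock: 2.1
tool_pos: [0.5459, 0.2458, 0.199]
orientation: [-180.0, -0.0, -141.9]
force: [0.5, -0.5, -0.0]
opening: 0.0878
gripper_force: 0.0
[ 43.  16. -13.  -0. -61. -95.]
t 2.1 tcp [0.5459 0.2458 0.199 ] [-180.    -0.  -141.9] open 0.0878 j6 -95 -> d [0.0007 0.0003 0.154 ] turn 0.1
```

```bash
echo '[[0, 0, 2.5, 0, 0.088], [0, 0, 5, 0, 0.088], [0, 0, 6.5, 0, 0.088], [0, 0, 7.7, 0, 0.088], [0, 0, 7.7, 0, 0.088], [0, 0, 7.7, 0, 0.03], [0, 0, 7.7, 0, 0.03], [0, 0, 7.7, 0, 0.03]]' | python3 drive.py; echo '[[0, 0, 0, 0, 0.03], [0, 0, 0, 0, 0.03], [0, 0, -1.5, 0, 0.03], [0, 0, -3.5, 0, 0.03], [0, 0, -3.5, 0, 0.03]]' | python3 drive.py;  python3 -c "
from h import *
go(*SL(-.068),.12,-94.9)"
```

```text
clock: 3.1
tool_pos: [0.5459, 0.2437, 0.0469]
orientation: [180.0, 0.1, -142.0]
force: [-0.4, -0.4, -0.7]
opening: 0.0633
gripper_force: 0.0
clock: 3.72
tool_pos: [0.547, 0.2444, 0.119]
orientation: [-180.0, 0.3, -142.0]
force: [-0.4, 0.3, -2.1]
opening: 0.0553
gripper_force: 30.0
t 3.73 tcp [0.547  0.2444 0.119 ] [-180.     0.3 -142. ] open 0.0553 j6 -95 -> d [ 0.1831 -0.2664 -0.002 ] turn -47.1
```

```bash
echo '[[1.5, -2.25, -0.1, -1.6, 0.03], [3, -4.5, -0.1, -3.2, 0.03], [4.75, -7, -0.1, -4.8, 0.03], [6.5, -9.5, -0.1, -6.4, 0.03], [8, -11.75, -0.1, -8, 0.03], [9.15, -13.325, -0.1, -9.4, 0.03], [9.15, -13.325, -0.1, -9.42, 0.03], [9.15, -13.325, -0.1, -9.42, 0.03]]' | python3 drive.py;  python3 -c "
from h import *
go(*SL(-.068),.0645,-94.9)"
```

```text
clock: 4.72
tool_pos: [0.5647, -0.0795, 0.1171]
orientation: [179.9, -0.0, -95.0]
force: [0.0, 0.0, -1.6]
opening: 0.0556
gripper_force: 30.0
t 4.72 tcp [ 0.5647 -0.0795  0.1171] [179.9  -0.  -95. ] open 0.0556 j6 -17 -> d [-0.0015 -0.002   0.0526] turn -0.1
```

Converted, 0.0525 m is 2.625, 0.047 m is 2.35.

```bash
echo '[[-0.05, -0.1, 1.5, 0, 0.03], [-0.05, -0.1, 2.35, 0, 0.03], [-0.05, -0.1, 2.625, 0, 0.03], [-0.05, -0.1, 2.625, 0, 0.03], [-0.05, -0.1, 2.625, 0, 0.03]]' | python3 drive.py; echo '[[0, 0, 0, 0, 0.075], [0, 0, 0, 0, 0.075], [0, 0, 0, 0, 0.075], [0, 0, -3, 0, 0.08], [0, 0, -6, 0, 0.088]]' | python3 drive.py; python3 -c "
from h import *
mods()
go(.5368,.369,.12,-45.5)"
```

```text
clock: 5.35
tool_pos: [0.5678, -0.0779, 0.0658]
orientation: [-179.9, 0.0, -94.9]
force: [-0.2, 0.2, -2.0]
opening: 0.0555
gripper_force: 30.0
clock: 5.98
tool_pos: [0.5669, -0.0787, 0.1863]
orientation: [179.9, -0.0, -94.9]
force: [1.3, 1.6, -0.5]
opening: 0.0845
gripper_force: 0.0
top [(np.float64(544.8), np.float64(355.3), np.float64(50.3), np.float64(8.6), np.float64(44.5), 64), (np.float64(531.5), np.float64(368.9), np.float64(51.4), np.float64(20.5), np.float64(44.5), 108), (np.float64(409.6), np.float64(359.6), np.float64(51.4), np.float64(35.0), np.float64(9.8), 245)]
  bed []
scene [(np.float64(403.4), np.float64(243.7), np.float64(58.3), np.float64(39.0), np.float64(-14.2), 227), (np.float64(408.8), np.float64(363.1), np.float64(57.4), np.float64(36.8), np.float64(11.5), 194), (np.float64(536.3), np.float64(370.0), np.float64(59.7), np.float64(36.2), np.float64(44.9), 219)]
  bed [(np.float64(1.8), np.float64(-66.4), np.float64(56.5), np.float64(40.2), np.float64(1.1), 0.0497)]
t 6.08 tcp [ 0.5712 -0.0785  0.1928] [-1.793e+02  1.000e-01 -9.480e+01] open 0.087 j6 -17 -> d [-0.4429  0.0729  0.0725] turn -49.3
```

Converted, -0.12 m is -6, 0.05 m is 2.5, -49.3 degrees is -9.86.

```bash
echo '[[-3, 0.5, 0, -1.4, 0.088], [-6, 1, 0, -2.8, 0.088], [-9, 1.5, 0.5, -4.2, 0.088], [-12, 2, 1, -5.6, 0.088], [-15, 2.5, 1.5, -7, 0.088], [-18, 3, 2.25, -8.4, 0.088], [-20.75, 3.45, 3, -9.86, 0.088], [-22.15, 3.65, 3.5, -9.86, 0.088]]' | python3 drive.py; echo '[[0, 0, 0, 0, 0.088], [0, 0, 0, 0, 0.088]]' | python3 drive.py; python3 -c "
from h import *
go(.5368,.369,.0455,-45.5)"
```

```text
clock: 7.08
tool_pos: [0.5319, 0.3717, 0.1144]
orientation: [180.0, -0.0, -45.4]
force: [0.7, -0.3, -0.0]
opening: 0.0878
gripper_force: 0.0
clock: 7.32
tool_pos: [0.5326, 0.3683, 0.1154]
orientation: [180.0, -0.0, -45.7]
force: [-0.4, -0.3, 0.9]
opening: 0.0874
gripper_force: 0.0
t 7.33 tcp [0.5326 0.3683 0.1154] [180.   -0.  -45.7] open 0.0874 j6 -8 -> d [ 0.0024 -0.0035  0.0699] turn -0.2
```

Converted, 0.07 m is 3.5, 0.06 m is 3.

```bash
echo '[[0.12, -0.175, 1.75, 0, 0.088], [0.12, -0.175, 3, 0, 0.088], [0.12, -0.175, 3.5, 0, 0.088], [0.12, -0.175, 3.5, 0, 0.088], [0.12, -0.175, 3.5, 0, 0.03], [0.12, -0.175, 3.5, 0, 0.03], [0.12, -0.175, 3.5, 0, 0.03], [0.12, -0.175, 3.5, 0, 0.03]]' | python3 drive.py; echo '[[0, 0, 0, 0, 0.03], [0, 0, 0, 0, 0.03], [0, 0, -1.75, 0, 0.03], [0, 0, -3.75, 0, 0.03], [0, 0, -3.75, 0, 0.03]]' | python3 drive.py;  python3 -c "
from h import *
go(*SL(-.0225),.12,-94.9)"
```

```text
clock: 8.32
tool_pos: [0.5367, 0.3699, 0.0457]
orientation: [-180.0, 0.0, -45.6]
force: [-0.8, 0.4, 2.1]
opening: 0.0557
gripper_force: 30.0
clock: 8.95
tool_pos: [0.5381, 0.3713, 0.1235]
orientation: [-179.7, 0.0, -45.6]
force: [-0.6, 0.3, -2.5]
opening: 0.0558
gripper_force: 30.0
t 8.95 tcp [0.5381 0.3713 0.1235] [-179.7    0.   -45.6] open 0.0558 j6 -7 -> d [0.3115 0.2597 0.002 ] turn 49.3
```

Converted, 0.3115 m is 15.575, 0.295 m is 14.75, 49.3 degrees is 9.86.

```bash
echo '[[2.25, 1.85, 0, 1.4, 0.03], [4.5, 3.75, 0, 2.8, 0.03], [6.75, 5.6, 0, 4.2, 0.03], [9, 7.5, 0, 5.6, 0.03], [11.25, 9.35, 0, 7, 0.03], [13.25, 11, 0, 8.4, 0.03], [14.75, 12.3, 0, 9.86, 0.03], [15.575, 12.985, 0, 9.86, 0.03]]' | python3 drive.py; echo '[[0, 0, 0, 0, 0.03], [0, 0, 0, 0, 0.03]]' | python3 drive.py; python3 -c "
from h import *
go(*SL(-.0225),.0645,-94.9)"
```

```text
clock: 9.95
tool_pos: [0.5681, -0.0366, 0.1191]
orientation: [179.9, -0.0, -95.1]
force: [0.9, 0.1, -2.3]
opening: 0.0557
gripper_force: 30.0
clock: 10.2
tool_pos: [0.5686, -0.0342, 0.1196]
orientation: [179.9, -0.0, -94.9]
force: [-0.1, 0.9, -2.3]
opening: 0.0555
gripper_force: 30.0
t 10.2 tcp [ 0.5686 -0.0342  0.1196] [179.9  -0.  -94.9] open 0.0555 j6 -21 -> d [-0.0015 -0.002   0.0551] turn -0.0
```

```bash
echo '[[-0.05, -0.075, 1.5, 0, 0.03], [-0.05, -0.075, 2.5, 0, 0.03], [-0.05, -0.075, 2.75, 0, 0.03], [-0.05, -0.075, 2.75, 0, 0.03], [-0.05, -0.075, 2.75, 0, 0.03]]' | python3 drive.py; echo '[[0, 0, 0, 0, 0.075], [0, 0, 0, 0, 0.075], [0, 0, 0, 0, 0.075], [0, 0, -3, 0, 0.08], [0, 0, -6, 0, 0.088], [0, 0, -6, 0, 0.088]]' | python3 drive.py; python3 -c "
from h import *
mods()
go(.4095,.362,.12,-79.5)"
```

```text
clock: 10.82
tool_pos: [0.5713, -0.0332, 0.0662]
orientation: [-179.9, 0.0, -94.9]
force: [0.3, 0.5, -1.8]
opening: 0.056
gripper_force: 3.0
clock: 11.58
tool_pos: [0.5736, -0.0332, 0.191]
orientation: [-179.5, 0.1, -94.9]
force: [0.1, 0.0, -1.0]
opening: 0.0871
gripper_force: 0.0
top [(np.float64(409.5), np.float64(359.6), np.float64(51.3), np.float64(37.2), np.float64(9.6), 262)]
  bed []
scene [(np.float64(402.4), np.float64(243.6), np.float64(58.0), np.float64(38.1), np.float64(-11.1), 228), (np.float64(409.0), np.float64(363.3), np.float64(59.2), np.float64(36.6), np.float64(9.6), 192)]
  bed [(np.float64(1.2), np.float64(-45.3), np.float64(86.5), np.float64(58.1), np.float64(89.6), 0.0496)]
t 11.68 tcp [ 0.5707 -0.0335  0.1862] [-1.799e+02  1.000e-01 -9.490e+01] open 0.0875 j6 -21 -> d [-0.3801  0.1947  0.0662] turn -15.4
```

Converted, -0.38 m is -19, -0.365 m is -18.25, -3 degrees is -0.6.

```bash
echo '[[-2.75, 1.4, 0, -0.6, 0.088], [-5.5, 2.8, 0, -1.2, 0.088], [-8.25, 4.2, 0.5, -1.8, 0.088], [-11, 5.6, 1, -2.4, 0.088], [-13.75, 7, 1.75, -3.08, 0.088], [-16.5, 8.4, 2.5, -3.08, 0.088], [-18.25, 9.3, 3.3, -3.08, 0.088], [-19, 9.735, 3.3, -3.08, 0.088]]' | python3 drive.py; echo '[[0, 0, 0, 0, 0.088], [0, 0, 0, 0, 0.088]]' | python3 drive.py; python3 -c "
from h import *
go(.4095,.362,.0455,-79.5)"
```

```text
clock: 12.68
tool_pos: [0.4072, 0.3621, 0.1166]
orientation: [179.8, -0.2, -79.4]
force: [0.0, -0.6, -0.1]
opening: 0.0876
gripper_force: 0.0
clock: 12.92
tool_pos: [0.4094, 0.3607, 0.1193]
orientation: [180.0, -0.0, -79.6]
force: [0.4, 0.2, 0.8]
opening: 0.0878
gripper_force: 0.0
t 12.93 tcp [0.4094 0.3607 0.1193] [180.   -0.  -79.6] open 0.0878 j6 -52 -> d [-0.0013 -0.0004  0.0738] turn -0.1
```

```bash
echo '[[-0.05, 0, 1.75, 0, 0.088], [-0.05, 0, 3, 0, 0.088], [-0.05, 0, 3.675, 0, 0.088], [-0.05, 0, 3.675, 0, 0.088], [-0.05, 0, 3.675, 0, 0.03], [-0.05, 0, 3.675, 0, 0.03], [-0.05, 0, 3.675, 0, 0.03], [-0.05, 0, 3.675, 0, 0.03]]' | python3 drive.py; echo '[[0, 0, 0, 0, 0.03], [0, 0, 0, 0, 0.03], [0, 0, -1.75, 0, 0.03], [0, 0, -3.75, 0, 0.03], [0, 0, -3.75, 0, 0.03]]' | python3 drive.py;  python3 -c "
from h import *
go(*SL(.0225),.12,-94.9)"
```

```text
clock: 13.92
tool_pos: [0.409, 0.3629, 0.0462]
orientation: [-180.0, 0.0, -79.5]
force: [-0.8, -0.0, 2.2]
opening: 0.0557
gripper_force: 30.0
clock: 14.55
tool_pos: [0.41, 0.3643, 0.1237]
orientation: [-179.8, 0.2, -79.5]
force: [-0.5, 1.1, -2.4]
opening: 0.0557
gripper_force: 30.0
t 14.55 tcp [0.41   0.3643 0.1237] [-179.8    0.2  -79.5] open 0.0557 j6 -52 -> d [ 0.3765 -0.0975  0.0025] turn 15.4
```

```bash
echo '[[2.5, -0.65, 0, 0.4, 0.03], [5, -1.3, 0, 0.8, 0.03], [7.75, -2, 0, 1.2, 0.03], [10.5, -2.7, 0, 1.6, 0.03], [13.25, -3.45, 0, 2, 0.03], [15.75, -4.1, 0, 2.4, 0.03], [17.75, -4.6, 0, 2.8, 0.03], [18.825, -4.875, 0, 3.08, 0.03]]' | python3 drive.py; echo '[[0, 0, 0, 0, 0.03], [0, 0, 0, 0, 0.03]]' | python3 drive.py; python3 -c "
from h import *
go(*SL(.0225),.0645,-94.9)"
```

```text
clock: 15.55
tool_pos: [0.5731, 0.008, 0.1193]
orientation: [179.9, -0.0, -95.1]
force: [-0.6, -0.3, 0.2]
opening: 0.0559
gripper_force: 30.0
clock: 15.8
tool_pos: [0.5727, 0.0103, 0.1199]
orientation: [179.9, -0.0, -94.9]
force: [-0.7, -0.4, -1.0]
opening: 0.0558
gripper_force: 30.0
t 15.8 tcp [0.5727 0.0103 0.1199] [179.9  -0.  -94.9] open 0.0558 j6 -25 -> d [-0.0018 -0.0018  0.0554] turn -0.0
```

```bash
echo '[[-0.075, -0.075, 1.5, 0, 0.03], [-0.075, -0.075, 2.5, 0, 0.03], [-0.075, -0.075, 2.75, 0, 0.03], [-0.075, -0.075, 2.75, 0, 0.03], [-0.075, -0.075, 2.75, 0, 0.03]]' | python3 drive.py; echo '[[0, 0, 0, 0, 0.075], [0, 0, 0, 0, 0.075], [0, 0, 0, 0, 0.075], [0, 0, -3, 0, 0.08], [0, 0, -6, 0, 0.088], [0, 0, -6, 0, 0.088]]' | python3 drive.py; python3 -c "
from h import *
mods()
go(.4025,.2425,.12,-101.8)"
```

```text
clock: 16.42
tool_pos: [0.5756, 0.0121, 0.0668]
orientation: [-179.9, 0.0, -94.9]
force: [0.4, 0.0, -1.1]
opening: 0.0557
gripper_force: 30.0
clock: 17.18
tool_pos: [0.5779, 0.0121, 0.1915]
orientation: [-179.5, 0.2, -94.9]
force: [-0.4, 0.6, 0.5]
opening: 0.0871
gripper_force: 0.0
top []
  bed []
scene [(np.float64(401.7), np.float64(243.4), np.float64(56.7), np.float64(38.5), np.float64(-12.8), 222)]
  bed [(np.float64(3.8), np.float64(-21.2), np.float64(129.3), np.float64(63.6), np.float64(-88.4), 0.05)]
t 17.27 tcp [0.5751 0.0117 0.1866] [-1.799e+02  1.000e-01 -9.490e+01] open 0.0871 j6 -26 -> d [-0.215   0.1919  0.0666] turn 6.9
```

```bash
echo '[[-2, 1.75, 0, 0.2, 0.088], [-4, 3.5, 0, 0.4, 0.088], [-6, 5.3, 0.5, 0.8, 0.088], [-8, 7.1, 1.5, 1.2, 0.088], [-9.75, 8.65, 2.5, 1.38, 0.088], [-10.75, 9.6, 3.3, 1.38, 0.088], [-10.75, 9.6, 3.3, 1.38, 0.088], [-10.75, 9.6, 3.3, 1.38, 0.088]]' | python3 drive.py; python3 -c "
from h import *
go(.4025,.2425,.0455,-101.8)"
```

```text
clock: 18.27
tool_pos: [0.4019, 0.2418, 0.1192]
orientation: [180.0, -0.1, -101.8]
force: [-0.1, -0.2, -0.1]
opening: 0.0875
gripper_force: 0.0
t 18.27 tcp [0.4019 0.2418 0.1192] [ 1.800e+02 -1.000e-01 -1.018e+02] open 0.0875 j6 -67 -> d [-0.001  -0.0005  0.0737] turn 0.0
```

Converted, 0.0735 m is 3.675, 0.06 m is 3.

```bash
echo '[[-0.05, 0, 1.75, 0, 0.088], [-0.05, 0, 3, 0, 0.088], [-0.05, 0, 3.675, 0, 0.088], [-0.05, 0, 3.675, 0, 0.088], [-0.05, 0, 3.675, 0, 0.03], [-0.05, 0, 3.675, 0, 0.03], [-0.05, 0, 3.675, 0, 0.03], [-0.05, 0, 3.675, 0, 0.03]]' | python3 drive.py; echo '[[0, 0, 0, 0, 0.03], [0, 0, 0, 0, 0.03], [0, 0, -1.75, 0, 0.03], [0, 0, -3.75, 0, 0.03], [0, 0, -3.75, 0, 0.03]]' | python3 drive.py;  python3 -c "
from h import *
go(*SL(.0675),.12,-94.9)"
```

```text
clock: 19.27
tool_pos: [0.4024, 0.2434, 0.0468]
orientation: [-180.0, 0.0, -101.8]
force: [-1.9, -0.8, 3.7]
opening: 0.0554
gripper_force: 30.0
clock: 19.9
tool_pos: [0.4035, 0.2446, 0.1239]
orientation: [-179.9, 0.3, -101.8]
force: [1.2, 0.5, -1.5]
opening: 0.0556
gripper_force: 30.0
t 19.9 tcp [0.4035 0.2446 0.1239] [-179.9    0.3 -101.8] open 0.0556 j6 -67 -> d [ 0.1482 -0.2096  0.0038] turn -6.9
```

Converted, -0.2096 m is -10.48, -0.198 m is -9.9, -6.9 degrees is -1.38.

```bash
echo '[[1.5, -2, 0.05, -0.2, 0.03], [3, -4.15, 0.05, -0.4, 0.03], [4.5, -6.3, 0.05, -0.8, 0.03], [6, -8.4, 0.05, -1.2, 0.03], [7, -9.9, 0.05, -1.38, 0.03], [7.4, -10.48, 0.05, -1.38, 0.03], [7.4, -10.48, 0.05, -1.38, 0.03], [7.4, -10.48, 0.05, -1.38, 0.03]]' | python3 drive.py;  python3 -c "
from h import *
go(*SL(.0675),.0645,-94.9)"
```

```text
clock: 20.9
tool_pos: [0.5763, 0.0559, 0.1198]
orientation: [179.9, -0.0, -94.9]
force: [0.1, 0.2, -1.0]
opening: 0.0553
gripper_force: 30.0
t 20.9 tcp [0.5763 0.0559 0.1198] [179.9  -0.  -94.9] open 0.0553 j6 -30 -> d [-0.001  -0.002   0.0553] turn -0.0
```

The manual's scale: shifts go in units of 20 mm and turns go in units of 5 degrees. Converting my numbers, 0.05 m is 2.5, 0.055 m is 2.75.

```bash
echo '[[-0.05, -0.05, 1.5, 0, 0.03], [-0.05, -0.05, 2.5, 0, 0.03], [-0.05, -0.05, 2.75, 0, 0.03], [-0.05, -0.05, 2.75, 0, 0.03], [-0.05, -0.05, 2.75, 0, 0.03]]' | python3 drive.py; echo '[[0, 0, 0, 0, 0.075], [0, 0, 0, 0, 0.075], [0, 0, 0, 0, 0.075], [0, 0, -3, 0, 0.08], [0, 0, -6, 0, 0.088], [-2.5, -2.5, -7.5, 0, 0.088], [-5, -4, -10, 0, 0.088], [-5, -5, -10, 0, 0.088]]' | python3 drive.py; python3 - <<'E'
from h import *
mods("m1")
im=cv2.imread("pics/m1scene.png")[170:290,190:350]; cv2.imwrite("pics/m1c.png",cv2.resize(im,(800,600),interpolation=cv2.INTER_CUBIC))
E
```

```text
clock: 21.52
tool_pos: [0.5786, 0.057, 0.0661]
orientation: [-179.9, 0.0, -94.9]
force: [-0.4, 0.5, -1.8]
opening: 0.0559
gripper_force: 30.0
clock: 22.52
tool_pos: [0.6881, 0.1495, 0.2684]
orientation: [-179.8, 0.1, -94.8]
force: [0.4, -0.1, -0.7]
opening: 0.0874
gripper_force: 0.0
top []
  bed []
scene []
  bed [(np.float64(4.0), np.float64(15.0), np.float64(148.5), np.float64(62.6), np.float64(-89.7), 0.0498)]
```

View pics/m1c.png

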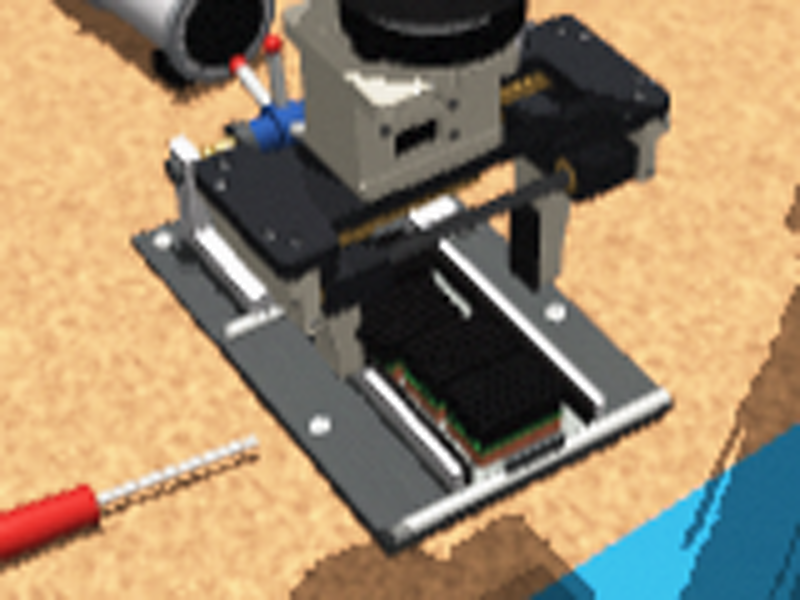

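Three modules are clearly on the bed, and the gripper hides the fourth slot. I'll close the fingers, move over beyond the hub and look again.

```bash
python3 -c "
from h import *
go(*SL(-.236),.22,-94.9)"
```

```text
t 22.62 tcp [0.6895 0.1493 0.2667] [-1.798e+02  1.000e-01 -9.490e+01] open 0.0876 j6 -33 -> d [0.4051 0.1033 0.046 ] turn 0.0
```

Converted, 0.405 m is 20.25, 0.38 m is 19.

```bash
echo '[[2.75, 0.7, 0, 0, 0.0], [5.5, 1.4, 0, 0, 0], [8.25, 2.1, 0, 0, 0], [11, 2.8, 0, 0, 0], [13.75, 3.5, 0, 0, 0], [16.5, 4.2, 1, 0, 0], [19, 4.8, 2, 0, 0], [20.25, 5.165, 2.3, 0, 0]]' | python3 drive.py; python3 - <<'E'
from h import *
mods("m2")
go(*SL(-.236),.165,-94.9)
a=cv2.imread("pics/m2scene.png")[170:290,190:350]; b=cv2.imread("pics/m2top.png")[150:270,220:380]
cv2.imwrite("pics/m2c.png",np.hstack([cv2.resize(i,(400,300),interpolation=cv2.INTER_CUBIC) for i in (a,b)]))
E
```

```text
clock: 23.62
tool_pos: [0.5462, -0.2493, 0.2176]
orientation: [179.8, 0.0, -95.1]
force: [0.4, 0.7, 0.7]
opening: 0.013
gripper_force: 0.0
top []
  bed []
scene []
  bed [(np.float64(3.7), np.float64(0.8), np.float64(177.0), np.float64(63.4), np.float64(-90.0), 0.0499)]
t 23.73 tcp [ 0.5464 -0.2494  0.2179] [179.8   0.  -95.1] open 0.0052 j6 1 -> d [-0.0043 -0.0058  0.0529] turn -0.2
```

View pics/m2c.png

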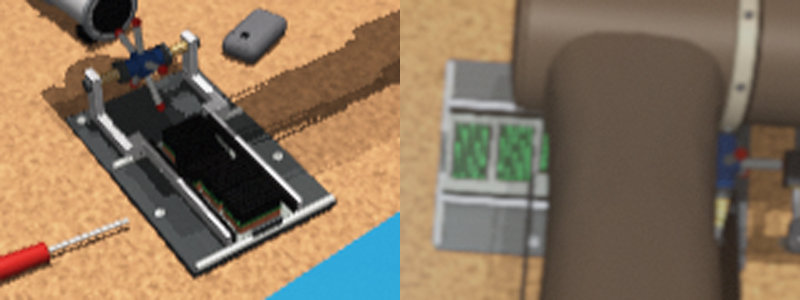

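The left crop shows all four modules in a row on the bed. In the right crop the top view still sees two of them. Next I'll turn the sleeve, starting by pressing down the spoke that points to -y.

Converted, 0.109 m is 5.45, -0.0043 m is -0.215.

```bash
echo '[[-0.215, -0.29, 2.5, 0, 0], [-0.215, -0.29, 4, 0, 0], [-0.215, -0.29, 4.5, 0, 0], [-0.215, -0.29, 5, 0, 0], [-0.215, -0.29, 5.45, 0, 0], [-0.215, -0.29, 5.45, 0, 0]]' | python3 drive.py; python3 -c "
from h import *
go(*SL(-.236),.109,-94.9)
s=snap('scene');W=world(s);f=s['frame'].astype(int);Y=np.radians(-4.9);c=np.array([.5726,-.0105]);F=(W[...,:2]-c)@np.array([[np.cos(Y),-np.sin(Y)],[np.sin(Y),np.cos(Y)]])
G=np.dstack([F,W[...,2]])-[0,-.18,.08]
red=(f[...,0]>100)&(f[...,1]<70)&(f[...,2]<70)&(abs(G[...,0])<.05)&(abs(G[...,1])<.09)
for q in blobs(G,red,3): m=q.mean(0);print(m.round(4),np.degrees(np.arctan2(-m[1],m[2])).round())
"
```

```text
clock: 24.48
tool_pos: [0.5556, -0.2434, 0.1107]
orientation: [-179.9, 0.0, -94.9]
force: [0.0, -0.3, 0.4]
opening: 0.0006
gripper_force: 0.1
t 24.48 tcp [ 0.5556 -0.2434  0.1107] [-179.9    0.   -94.9] open 0.0006 j6 0 -> d [0.0024 0.0029 0.0017] turn -0.0
[ 0.0006 -0.0172  0.0613] 16.0
[-0.0005  0.0505  0.0397] -52.0
[ 0.0005  0.0514 -0.0293] -120.0
```

```bash
cat >> h.py <<'E'
def balls(save=None):
    s=snap('scene',save);W=world(s);f=s['frame'].astype(int);Y=np.radians(-4.9);c=np.array([.5726,-.0105]);F=(W[...,:2]-c)@np.array([[np.cos(Y),-np.sin(Y)],[np.sin(Y),np.cos(Y)]])
    G=np.dstack([F,W[...,2]])-[0,-.18,.08]
    red=(f[...,0]>100)&(f[...,1]<70)&(f[...,2]<70)&(abs(G[...,0])<.05)&(abs(G[...,1])<.09)
    print("spokes",[int(np.degrees(np.arctan2(-m[1],m[2]))) for m in (q.mean(0) for q in blobs(G,red,3))])
    P=F[(W[...,2]>.028)&(W[...,2]<.042)&(abs(F[...,1])<.085)];a=P[:,0]
    print("jaw tops",np.median(a[(a>.03)&(a<.06)]).round(4),np.median(a[(a<-.03)&(a>-.06)]).round(4))
    o=ctrl.get_obs();p=(o["tool_pos"][:2]-c)@np.array([[np.cos(Y),-np.sin(Y)],[np.sin(Y),np.cos(Y)]])
    print("finger x,u,w",(p[0]).round(4),(p[1]+.18).round(4),(o["tool_pos"][2]-.105).round(4),"F",o["force"].round(1),"t",o["clock"])
E
echo '[[0, 0.1, -3, 0, 0], [-0.5, 0.1, -3.9, 0, 0], [-3.1, 0.1, -3.9, 0, 0], [-3.1, 0.1, -1.55, 0, 0], [-3.1, 0.1, -1.55, 0, 0]]' | python3 drive.py;python3 -c "
from h import *
balls()"; echo '[[0.75, 0, 0, 0, 0], [1.5, 0, 0, 0, 0], [2.4, 0, 0.25, 0, 0], [3, 0, 0.65, 0, 0], [3.2, 0, 1.15, 0, 0], [3.2, 0, 1.55, 0, 0], [3.2, 0, 1.55, 0, 0]]' | python3 drive.py;python3 -c "
from h import *
balls()"
```

```text
clock: 25.15
tool_pos: [0.5559, -0.1805, 0.1388]
orientation: [179.6, 0.0, -94.9]
force: [-0.3, -1.3, 1.2]
opening: 0.0003
gripper_force: 0.0
spokes [87, -51, -120]
jaw tops 0.0456 -0.0447
finger x,u,w -0.0005 0.0086 0.0358 F [ 0.7 -0.  -0. ] t 25.2
clock: 26.08
tool_pos: [0.5521, -0.2451, 0.1094]
orientation: [179.9, 0.0, -94.9]
force: [-0.3, 0.4, 0.8]
opening: 0.0004
gripper_force: 0.0
spokes [18, -49, -118]
jaw tops 0.0431 -0.0443
finger x,u,w -0.0004 -0.0552 0.0046 F [ 0.2 -0.1 -0.3] t 26.125
```

```bash

echo '[[0, 0, -3, 0, 0], [-0.5, 0, -3.9, 0, 0], [-3.1, 0, -3.9, 0, 0], [-3.15, 0, -1.55, 0, 0], [-3.15, 0, -1.55, 0, 0]]' | python3 drive.py | grep force; echo '[[0.75, 0, 0, 0, 0], [1.5, 0, 0, 0, 0], [2.4, 0, 0.25, 0, 0], [3, 0, 0.65, 0, 0], [3.15, 0, 1.15, 0, 0], [3.15, 0, 1.55, 0, 0], [3.15, 0, 1.55, 0, 0]]' | python3 drive.py| grep force;python3 -c "
from h import *
balls()"
echo '[[0, 0, -3, 0, 0], [-0.5, 0, -3.9, 0, 0], [-3.1, 0, -3.9, 0, 0], [-3.15, 0, -1.55, 0, 0], [-3.15, 0, -1.55, 0, 0]]' | python3 drive.py | grep force; echo '[[0.75, 0, 0, 0, 0], [1.5, 0, 0, 0, 0], [2.4, 0, 0.25, 0, 0], [3, 0, 0.65, 0, 0], [3.15, 0, 1.15, 0, 0], [3.15, 0, 1.55, 0, 0], [3.15, 0, 1.55, 0, 0]]' | python3 drive.py| grep force;python3 -c "
from h import *
balls()"
```

```text
force: [0.3, -0.7, 1.2]
gripper_force: 0.0
force: [0.2, -1.5, -0.9]
gripper_force: 0.0
spokes [17, -49, -120]
jaw tops 0.0416 -0.0426
finger x,u,w -0.0004 -0.0551 0.0046 F [-0.1  0.1 -0.3] t 27.675
force: [-0.4, -0.7, -0.1]
gripper_force: 0.0
force: [-0.5, -0.3, -0.8]
gripper_force: 0.0
spokes [19, -50, -119]
jaw tops 0.0399 -0.0417
finger x,u,w -0.0003 -0.0552 0.0046 F [-0.1 -0.1  0.8] t 29.225
```

```bash

echo '[[0, 0, -3, 0, 0], [-0.5, 0, -3.9, 0, 0], [-3.1, 0, -3.9, 0, 0], [-3.15, 0, -1.55, 0, 0], [-3.15, 0, -1.55, 0, 0]]' | python3 drive.py | grep force; echo '[[0.75, 0, 0, 0, 0], [1.5, 0, 0, 0, 0], [2.4, 0, 0.25, 0, 0], [3, 0, 0.65, 0, 0], [3.15, 0, 1.15, 0, 0], [3.15, 0, 1.55, 0, 0], [3.15, 0, 1.55, 0, 0]]' | python3 drive.py| grep force;python3 -c "
from h import *
balls()"
echo '[[0, 0, -3, 0, 0], [-0.5, 0, -3.9, 0, 0], [-3.1, 0, -3.9, 0, 0], [-3.15, 0, -1.55, 0, 0], [-3.15, 0, -1.55, 0, 0]]' | python3 drive.py | grep force; echo '[[0.75, 0, 0, 0, 0], [1.5, 0, 0, 0, 0], [2.4, 0, 0.25, 0, 0], [3, 0, 0.65, 0, 0], [3.15, 0, 1.15, 0, 0], [3.15, 0, 1.55, 0, 0], [3.15, 0, 1.55, 0, 0]]' | python3 drive.py| grep force;python3 -c "
from h import *
balls()
mods()"
```

```text
force: [0.2, -0.5, -0.5]
gripper_force: 0.0
force: [0.3, 0.4, -0.0]
gripper_force: 0.0
spokes [18, -50, -119]
jaw tops 0.0384 -0.0403
finger x,u,w -0.0004 -0.0552 0.0046 F [-0.4  0.2  0. ] t 30.775
force: [-0.2, 0.2, 0.6]
gripper_force: 0.0
force: [0.1, 0.4, -0.4]
gripper_force: 0.0
spokes [17, -49, -119]
jaw tops 0.0375 -0.0394
finger x,u,w -0.0004 -0.0551 0.0046 F [-0.5  0.4 -0.9] t 32.325
top []
  bed []
scene []
  bed [(np.float64(1.2), np.float64(1.0), np.float64(177.5), np.float64(58.9), np.float64(90.0), 0.0498)]
```

```bash

echo '[[0, 0, -3, 0, 0], [-0.5, 0, -3.9, 0, 0], [-3.1, 0, -3.9, 0, 0], [-3.15, 0, -1.55, 0, 0], [-3.15, 0, -1.55, 0, 0]]' | python3 drive.py | grep force; echo '[[0.75, 0, 0, 0, 0], [1.5, 0, 0, 0, 0], [2.4, 0, 0.25, 0, 0], [3, 0, 0.65, 0, 0], [3.15, 0, 1.15, 0, 0], [3.15, 0, 1.55, 0, 0], [3.15, 0, 1.55, 0, 0]]' | python3 drive.py| grep force;python3 -c "
from h import *
balls()"
echo '[[0, 0, -3, 0, 0], [-0.5, 0, -3.9, 0, 0], [-3.1, 0, -3.9, 0, 0], [-3.15, 0, -1.55, 0, 0], [-3.15, 0, -1.55, 0, 0]]' | python3 drive.py | grep force; echo '[[0.75, 0, 0, 0, 0], [1.5, 0, 0, 0, 0], [2.4, 0, 0.25, 0, 0], [3, 0, 0.65, 0, 0], [3.15, 0, 1.15, 0, 0], [3.15, 0, 1.55, 0, 0], [3.15, 0, 1.55, 0, 0]]' | python3 drive.py| grep force;python3 -c "
from h import *
balls()
mods()"
```

```text
force: [0.7, 0.2, 0.2]
gripper_force: 0.0
force: [-0.7, -0.4, -0.5]
gripper_force: 0.0
spokes [18, -49, -119]
jaw tops 0.0368 -0.0395
finger x,u,w -0.0003 -0.0551 0.0046 F [ 0.6 -0.9  0.7] t 33.975
force: [0.2, -0.1, 0.5]
gripper_force: 0.0
force: [0.5, 1.3, 0.9]
gripper_force: 0.2
spokes [19, -49, -118]
jaw tops 0.0359 -0.0377
finger x,u,w -0.0003 -0.0551 0.0046 F [0.2 0.2 0.9] t 35.525
top []
  bed []
scene []
  bed [(np.float64(-0.4), np.float64(0.9), np.float64(174.6), np.float64(58.2), np.float64(89.9), 0.0499)]
```

```bash

echo '[[0, 0, -3, 0, 0], [-0.5, 0, -3.9, 0, 0], [-3.1, 0, -3.9, 0, 0], [-3.15, 0, -1.55, 0, 0], [-3.15, 0, -1.55, 0, 0]]' | python3 drive.py | grep force; echo '[[0.75, 0, 0.15, 0, 0], [1.25, 0, 0.35, 0, 0], [1.5, 0, 0.35, 0, 0], [1.5, 0, 0.35, 0, 0]]' | python3 drive.py| grep force;python3 -c "
from h import *
balls()"
echo '[[0.15, 0, 0, 0, 0], [0.15, 0, 0, 0, 0]]' | python3 drive.py| grep force;echo '[[0.15, 0, 0, 0, 0], [0.15, 0, 0, 0, 0]]' | python3 drive.py| grep force;python3 -c "
from h import *
balls()"
```

```text
force: [1.0, 0.3, 0.1]
gripper_force: 0.0
force: [0.0, 3.6, 1.8]
gripper_force: 2.0
spokes [-20, -88]
jaw tops 0.0353 -0.0379
finger x,u,w 0.0012 -0.0231 0.0308 F [0.5 3.2 2.6] t 36.8
force: [-0.4, 4.3, 3.8]
gripper_force: 2.5
force: [1.2, 5.8, 3.0]
gripper_force: 2.5
spokes [-16, -84, -157]
jaw tops 0.0353 -0.0383
finger x,u,w 0.0011 -0.0286 0.0305 F [0.3 5.6 1.9] t 37.35
```

```bash

echo '[[0.15, 0, 0, 0, 0], [0.15, 0, 0, 0, 0]]' | python3 drive.py| grep force:;echo '[[0.15, 0, 0.05, 0, 0], [0.15, 0, 0.05, 0, 0]]' | python3 drive.py| grep force:;python3 -c "
from h import *
balls()"
```

```text
force: [-0.1, 5.0, 2.9]
gripper_force: 2.4
force: [1.1, 4.9, 2.6]
gripper_force: 2.3
spokes [-10, -80, -154]
jaw tops 0.0352 -0.0385
finger x,u,w 0.0011 -0.0346 0.0294 F [1.2 5.1 2. ] t 37.9
```

```bash

echo '[[0.15, 0, 0.1, 0, 0], [0.15, 0, 0.1, 0, 0]]' | python3 drive.py| grep force:;echo '[[0.15, 0, 0.1, 0, 0], [0.15, 0, 0.1, 0, 0]]' | python3 drive.py| grep force:;python3 -c "
from h import *
balls('m3')"
```

```text
force: [-2.0, 18.8, 12.2]
gripper_force: 10.0
force: [-4.9, 32.3, 25.8]
gripper_force: 19.4
spokes [-11, -80]
jaw tops 0.0352 -0.0381
finger x,u,w 0.0018 -0.0364 0.0278 F [-4.5 32.  25.2] t 38.45
```

```bash

echo '[[-0.6, 0, 0, 0, 0], [-0.8, 0, -1, 0, 0], [-0.8, 0, -3.5, 0, 0], [-0.8, 0, -5, 0, 0], [-0.8, 0, -5, 0, 0]]' | python3 drive.py| grep force:;python3 -c "
from h import *
balls()
go(.4397,-.381,.21,-87)"
```

```text
force: [0.0, 0.4, -0.3]
gripper_force: 0.0
spokes []
jaw tops 0.0351 -0.0378
finger x,u,w 0.0008 -0.0252 0.126 F [ 0.1 -0.6 -0.6] t 39.125
t 39.12 tcp [ 0.5558 -0.215   0.231 ] [-179.8   -0.   -94.9] open 0.0004 j6 -3 -> d [0.1754 0.1015 0.0208] turn -7.9
```

Converted, 0.1754 m is 8.77, 0.16 m is 8, -7.9 degrees is -1.58.

```bash

echo '[[2, 1.25, 0, -0.4, 0], [4, 2.5, 0, -0.8, 0], [6.25, 3.75, 0.5, -1.4, 0], [8, 4.65, 1, -1.58, 0], [8.77, 5.075, 1.04, -1.58, 0], [8.77, 5.075, 1.04, -1.58, 0]]' | python3 drive.py| grep tool;python3 -c "
from h import *
balls('m4'); mods('m5')
s=snap('top');W=world(s);f=s['frame'].astype(int)
for n in('top','scene'):
    s=snap(n);W=world(s);f=s['frame'].astype(int)
    yel=(f[...,0]>120)&(f[...,1]>120)&(f[...,2]<90)&(W[...,2]>.11)&(W[...,1]<-.2)&(W[...,0]<.9)
    for q in blobs(W,yel,15): print(rect(q),cv2.boxPoints(cv2.minAreaRect((q[:,:2]*1000).astype(np.float32))).round().tolist())
a=cv2.imread('pics/m5scene.png')[110:290,140:380];cv2.imwrite('pics/m5c.png',cv2.resize(a,(800,600),interpolation=cv2.INTER_CUBIC))
go(.4397,-.381,.135,-87)"
```

```text
tool_pos: [0.4384, -0.3812, 0.2079]
spokes [-81]
jaw tops 0.0351 -0.0377
finger x,u,w -0.1014 -0.2002 0.1032 F [-0.4  0.1  0.6] t 39.925
top []
  bed []
scene []
  bed [(np.float64(-0.5), np.float64(1.9), np.float64(176.4), np.float64(58.3), np.float64(-90.0), 0.0501)]
t 40.17 tcp [ 0.44   -0.3798  0.2087] [-180.    -0.   -86.9] open -0.0 j6 25 -> d [0.0012 0.0004 0.0737] turn 0.1
```

View pics/m5c.png

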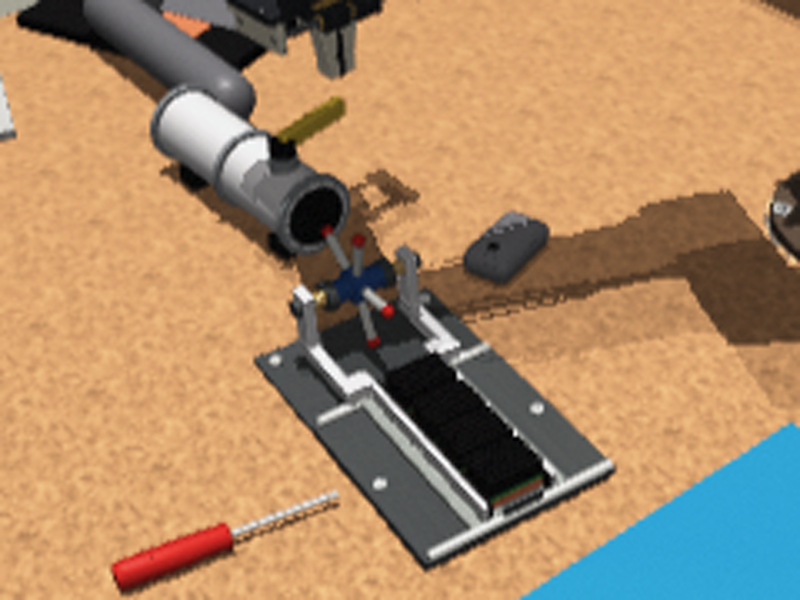

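All four modules are clamped in a row and the sleeve is at its stop. The handle is untouched, at about (310,120) in the crop. Before swinging it, I'll compute the arc and check for obstacles around the grey hose.

```bash
python3 - <<'E'
from h import *
s=dict(np.load("top0.npz"));W=world(s)
m=(W[...,0]>.3)&(W[...,0]<.7)&(W[...,1]>-.72)&(W[...,1]<-.5)&(W[...,2]>.12)
print([ (np.nanmin(P,0).round(3),np.nanmax(P,0).round(3)) for P in blobs(W,m,15)])
p=np.array([.5055,-.394]);r=.058;o=ctrl.get_obs();y0=np.radians(o["orientation"][2]);c=o["tool_pos"][:2]
for th in (183,196,212,228,244,260,270,276,280):
    t=np.radians(th);d=np.array([np.cos(t),np.sin(t)]);n=np.array([-d[1],d[0]])
    q=p+r*d-.0165*n-c; yaw=th+90-360
    print(th,(q+c).round(4),"tool d",round(q@[np.cos(y0),np.sin(y0)],4),round(q@[np.sin(y0),-np.cos(y0)],4),"turn",round(o["orientation"][2]-yaw,1))
E
```

```text
[]
183 [ 0.4467 -0.3806] tool d 0.0011 -0.0067 turn 0.1
196 [ 0.4452 -0.3941] tool d 0.0146 -0.0044 turn -12.9
212 [ 0.4476 -0.4107] tool d 0.0313 -0.0059 turn -28.9
228 [ 0.4544 -0.4261] tool d 0.047 -0.0119 turn -44.9
244 [ 0.4652 -0.4389] tool d 0.0604 -0.0221 turn -60.9
260 [ 0.4792 -0.4483] tool d 0.0705 -0.0355 turn -76.9
270 [ 0.489 -0.452] tool d 0.0747 -0.0451 turn -86.9
276 [ 0.4952 -0.4534] tool d 0.0765 -0.0511 turn -92.9
280 [ 0.4993 -0.454 ] tool d 0.0772 -0.0553 turn -96.9
```

Converted, 0.0737 m is 3.685, -0.0067 m is -0.335, -10 degrees is -2.

```bash
echo '[[0.05, -0.335, 2.5, 0, 0], [0.05, -0.335, 3.685, 0, 0], [0.05, -0.335, 3.685, 0, 0], [0.6, -0.25, 3.685, -2, 0], [1.1, -0.25, 3.685, -4, 0], [1.565, -0.295, 3.685, -5.78, 0], [1.975, -0.44, 3.685, -7.4, 0], [2.35, -0.595, 3.685, -8.98, 0]]' | python3 drive.py; python3 - <<'E'
from h import *
p=np.array([.5055,-.394]);r=.058;o=ctrl.get_obs();y0=np.radians(o["orientation"][2]);c=o["tool_pos"][:2]
for th in (236,244,252,260,266,270,274,278):
    t=np.radians(th);d=np.array([np.cos(t),np.sin(t)]);n=np.array([-d[1],d[0]])
    q=p+r*d-.0165*n-c; yaw=th+90-360
    print(th,"tool d",round(q@[np.cos(y0),np.sin(y0)],4),round(q@[np.sin(y0),-np.cos(y0)],4),"turn",round(o["orientation"][2]-yaw,1))
E
```

```text
clock: 41.18
tool_pos: [0.4539, -0.4269, 0.1365]
orientation: [-180.0, -0.0, -41.8]
force: [-0.9, 2.1, -0.3]
opening: 0.0006
gripper_force: 0.9
236 tool d 0.0081 0.0008 turn -7.8
244 tool d 0.0165 0.0014 turn -15.8
252 tool d 0.0249 0.0008 turn -23.8
260 tool d 0.0331 -0.0009 turn -31.8
266 tool d 0.0391 -0.003 turn -37.8
270 tool d 0.0429 -0.0047 turn -41.8
274 tool d 0.0466 -0.0067 turn -45.8
278 tool d 0.0502 -0.0089 turn -49.8
```

Converted, 0.041 m is 2.05, 0.0391 m is 1.955, -40 degrees is -8.

```bash
echo '[[0.4, 0.05, 0, -1.6, 0], [0.825, 0.07, 0, -3.2, 0], [1.245, 0.04, 0, -4.8, 0], [1.655, -0.045, 0, -6.4, 0], [1.955, -0.15, 0, -7.6, 0], [2.05, -0.2, 0, -8, 0]]' | python3 drive.py; echo '[[0.075, 0, 0, -0.4, 0], [0.15, 0, 0, -0.4, 0], [0.225, 0, 0, -0.4, 0], [0.225, 0, 0, -0.4, 0]]' | python3 drive.py; python3 - <<'E'
from h import *
for n in('top','scene'):
    s=snap(n,'d1'+n);W=world(s);f=s['frame'].astype(int)
    yel=(f[...,0]>100)&(f[...,1]>90)&(f[...,2]<70)&(W[...,2]>.11)&(W[...,1]<-.35)&(W[...,0]<.6)&(W[...,0]>.4)
    for q in blobs(W,yel,6): print(n,rect(q),q.mean(0).round(3),len(q))
E
```

```text
clock: 41.92
tool_pos: [0.4871, -0.4518, 0.1364]
orientation: [179.9, -0.0, -2.0]
force: [-3.6, -1.9, 2.1]
opening: 0.0003
gripper_force: 1.6
clock: 42.42
tool_pos: [0.4888, -0.4517, 0.1359]
orientation: [-180.0, 0.2, -0.2]
force: [-11.7, -1.8, 7.5]
opening: 0.0002
gripper_force: 5.8
scene [ 505.9 -414.5   35.4   12.9   86.9] [ 0.508 -0.414  0.128] 15
```

Converted, 0.003 m is 0.15.

```bash
echo '[[0.15, 0, 0, 0, 0], [0.15, 0, 0, 0, 0]]' | python3 drive.py; echo '[[-1, 0, 0, 0, 0], [-1.5, 0, -2.5, 0, 0], [-2, 1.5, -5.5, 0, 0], [-4.5, 1.5, -7.5, 0, 0], [-4.5, 1.5, -7.5, 0, 0], [-4.5, 1.5, -7.5, 0, 0]]' | python3 drive.py;python3 - <<'E'
from h import *
for n in('top','scene'):
    s=snap(n,'d2'+n);W=world(s);f=s['frame'].astype(int)
    yel=(f[...,0]>100)&(f[...,1]>90)&(f[...,2]<70)&(W[...,2]>.11)&(W[...,1]<-.35)&(W[...,0]<.6)&(W[...,0]>.4)
    for q in blobs(W,yel,6): print(n,rect(q),q.mean(0).round(3),len(q))
E
python3 -c "
from h import *
mods('m6');balls()"
```

```text
clock: 42.78
tool_pos: [0.4892, -0.4517, 0.1358]
orientation: [-179.9, 0.5, -0.2]
force: [-20.0, -2.2, 12.0]
opening: 0.0004
gripper_force: 10.0
clock: 43.52
tool_pos: [0.4043, -0.4809, 0.2853]
orientation: [180.0, -0.1, -0.2]
force: [0.2, 0.1, 0.2]
opening: 0.0002
gripper_force: 0.0
top [ 505.2 -422.9   44.3   12.1   89.2] [ 0.506 -0.423  0.128] 91
scene [ 509.8 -458.1   55.7   14.2  -88.1] [ 0.511 -0.454  0.127] 24
top []
  bed [(np.float64(-0.0), np.float64(-78.9), np.float64(55.7), np.float64(16.3), np.float64(-0.3), 0.0527)]
scene []
  bed [(np.float64(-1.2), np.float64(1.3), np.float64(175.2), np.float64(60.2), np.float64(89.9), 0.0499)]
spokes [56, -12, -81]
jaw tops 0.0348 -0.0382
finger x,u,w -0.1271 -0.3029 0.1783 F [0.6 0.2 0.2] t 43.775
```

View pics/d2scene.png

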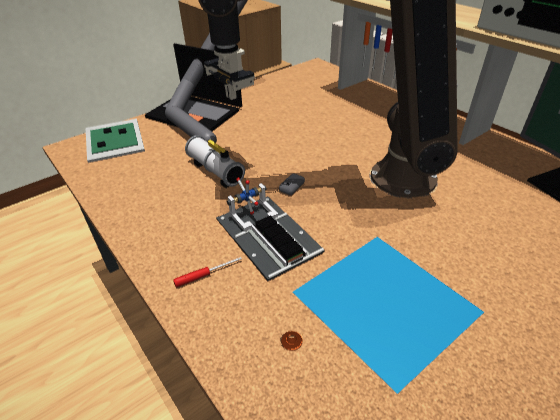

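The picture shows the modules clamped at about (275,240), the handle lying along the duct at (215,147), and the spool, mouse and screwdriver where they were. The push force on the handle rose to 20 N with no movement, so it is at its stop. I'll hand the job in.

```bash
python3 -c "
from plant import ctrl
print(ctrl.close_job())"
```

```text
the job is handed in; nothing more can be done
None
```

I handed the job in: all four modules are clamped in a row with the sleeve at its stop, the damper is at its open stop, the spool, mouse and screwdriver are where they were, and no verdict came back.

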